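# Restock the laundry caddy from the lidded supply box

### The job

Swing the blue lid of the supply box on the laundry bench open until it stays open by itself, then move every bottle from the box into the green caddy, standing upright on its floor, one to a cell. When all of them are in the caddy, shut the box's lid again, and do not disturb the mug, the detergent bottle or the brush.

Things in the scene. Friction and masses are not known exactly. Their poses are not given: they have to be found in the camera images.
- box: Supply box fixed to the bench: white shallow open base 170 x 270 mm, 55 mm high, walls and floor 6 mm thick. Origin: centre of its underside, on the bench; z up; x (the 170 mm way) points from the handle side to the hinge side, y runs along the 270 mm sides. The hinge side faces the robot's left. The bottles stand on its inner floor, 6 mm above the bench.
- lid (a joint): Angle (rad) of the deep blue lid about its hinge: 0 closed, 1.9 fully open at its stop. The lid is a hollow hood of 170 x 270 mm, 54 mm deep, walls 4 mm, about 0.35 kg, on a nearly frictionless hinge: below about 1.15 rad it falls shut, beyond that it falls open and stays at its stop.
- lid_hinge (a point): Point on the hinge axis at the middle of the base's rear long rim, 55.5 mm above the bench. The axis is horizontal, along the box's y.
- lid_handle (a point): Middle of the lid's handle: a straight round dark steel bar, 10 mm thick, 110 mm long, parallel to the hinge, its centre 36 mm in front of the lid's front face, on a leg at each end. Closed, it is 206 mm from the hinge axis horizontally, 46 mm above it and 8 mm below the lid's top. It can be pinched from above at every lid angle and turns in the fingers.
- caddy: A loose open green caddy (crate), 140 x 205 x 50 mm high, 0.7 kg, walls and floor 5 mm thick, with 5 mm dividers as high as its walls making 2 cells along its x by 3 along its y. Each cell is 62.5 x 61.7 mm inside; cell centres at x = -33.75, +33.75 mm and y = -66.7, 0, +66.7 mm from the origin, which is the centre of the underside; z is up.
- scoop: Bystander: orange measuring mug, 70 mm wide and 80 mm high. Origin: centre of its underside.
- detergent: Bystander: tall blue detergent bottle, 80 mm wide and 200 mm high. Origin: centre of its underside.
- brush: Bystander: a wooden scrubbing brush lying bristles down on the bench, 115 x 45 x 34 mm. Origin: centre of its underside.
- bottle1: Small white refill bottle with blue cap and blue band, about 0.11 kg: round body 48 mm wide and 58 mm high, on top of it a straight cylindrical cap 28 mm wide and 30 mm high, 88 mm in all. Origin: centre of its underside; z up towards the cap. At the start it stands in the closed box, or is absent (None).
- bottle2: Small white refill bottle with red cap and red band, about 0.11 kg: round body 48 mm wide and 58 mm high, on top of it a straight cylindrical cap 28 mm wide and 30 mm high, 88 mm in all. Origin: centre of its underside; z up towards the cap. At the start it stands in the closed box, or is absent (None).
- bottle3: Small white refill bottle with green cap and green band, about 0.11 kg: round body 48 mm wide and 58 mm high, on top of it a straight cylindrical cap 28 mm wide and 30 mm high, 88 mm in all. Origin: centre of its underside; z up towards the cap. At the start it stands in the closed box, or is absent (None).
- bottle4: Small white refill bottle with orange cap and orange band, about 0.11 kg: round body 48 mm wide and 58 mm high, on top of it a straight cylindrical cap 28 mm wide and 30 mm high, 88 mm in all. Origin: centre of its underside; z up towards the cap. At the start it stands in the closed box, or is absent (None).
- bottle5: Small white refill bottle with yellow cap and yellow band, about 0.11 kg: round body 48 mm wide and 58 mm high, on top of it a straight cylindrical cap 28 mm wide and 30 mm high, 88 mm in all. Origin: centre of its underside; z up towards the cap. At the start it stands in the closed box, or is absent (None).
- bottle6: Small white refill bottle with black cap and black band, about 0.11 kg: round body 48 mm wide and 58 mm high, on top of it a straight cylindrical cap 28 mm wide and 30 mm high, 88 mm in all. Origin: centre of its underside; z up towards the cap. At the start it stands in the closed box, or is absent (None).
Things that resemble listed ones, but are neither listed nor needed, are in the scene too. What is meant by the caddy is not purple, and is the larger of those in its own colour.

How it is judged:
By the outcome, as a careful person would: the job done as asked, in the order asked, and still so for the second after the job is handed in, with the robot touching nothing.
Of bottle1, bottle2, bottle3, bottle4, bottle5, bottle6 only 4 to 6 are there at a start; the rules pass over those that are not, and their reading is None.
At some moment in a run one of bottle1, bottle2, bottle3, bottle4, bottle5, bottle6, caddy may be knocked a few centimetres aside while the robot is not near it.
It also fails if it takes over 210 s, if anything falls off the work surface, if the arm or the gripper's body presses on something with over 40 N, if the wrist force passes 120 N, or if a joint passes its speed limit or range.

### The arm

A 6-joint arm with a two-finger parallel gripper is mounted at the origin on the work surface. World frame = base frame: x ahead of the robot, y to its left, z up, the work surface at z = 0. Lengths are in m, angles in rad, forces in N, time in s.
With the tool pointing down it reaches from about 0.325 to 0.9 m from the base axis. Payload 6.1 kg.
Tool frame: the origin (TCP) lies at the centre of the arm's flange, where the gripper is bolted on; the fingertips stand 173 mm ahead of it and the grasp point (between the pads) lies 155 mm ahead of it (r.grip_point_offset is the z of the grasp point in the tool frame, in m); z points along the fingers, y is the line along which they close (so a half turn about z gives the same grasp; the last joint's range is limited). The gripper opens to 85 mm and grips with 20 to 120 N. Pads are 22 mm wide; open, the fingers measure 114 mm over their backs; the gripper's body (76 mm by 85 mm) begins 54 mm behind the grasp point. The pads swing forward as they close: fully open they stand 13 mm farther back than shut.
Start: joints at [-1.332, 0.22, 1.526, -0, 1.395, -0.126], TCP at [0.223, -0.584, 0.405] pointing down, gripper open.
Joint ranges: [-2.98, 2.98], [-0.91, 2.08], [0.09, 2.57], [-1.24, 4.39], [0.2, 2.65], [-2.68, 2.68]. Speed limits (rad/s): [2.57, 2.57, 3.01, 3.14, 3.14, 3.14].

### API

Orientations are given as a rotation vector (axis times angle).
In Python, from workcell import monitor, vision, job, r gives the robot as it stands. The module is installed in compiled form; this text tells all that it offers.
- The arm moves only by the tool carry_out, never from a script. Its argument "series" is a list that holds one entry, the list of rows, each a list of 5 numbers: the shift along the tool's x, y, z normalised to -1 to 1, where 1 is 2.5 cm, then the turn about the tool's z normalised to -1 to 1, where 1 is 0.12 rad, then the opening, from -1 (shut) to 1 (fully open), so that 0 is half open. A call has 1 to 8 rows; each row shifts and turns the commanded pose from where the row before left it, along the tool's axes as they then stand; what a row does not reach is not made up. A row lasts 1/10 s, in which the tool goes at most 50 mm and 8.59 degrees, less where a joint would pass 70% of its speed; a pose out of reach is approached as far as the arm can. A call with a number of a shift or a turn outside -1 to 1 is refused whole. A call with a gripper value outside its range is refused whole. The fingers move at their own pace and stop on an object; "squeeze" is the grip in N (left out, the last holds). Time passes only in rows, so rows that do not move let the fingers close. It gives the time, the measured TCP pose, the force, the opening and the grip force at its end, in the units of the state.
- monitor.state(): the state, without advancing time (a new reading comes with each control period).
- vision.capture(name): name is "scene" or "top" or "wrist"; returns (picture, depth): 400x640x3 uint8, red, green, blue; 400x640 float32, m along the optical axis (not along the pixel's ray), 0 where there is no reading.
- vision.calibration(name): a dict with "fovy" (degrees; the focal length in pixels is half the picture's height over the tangent of half this angle, whatever the lens; pixels are square), "cx", "cy" (the principal point, pixels), "dist_coeffs" ([k1, k2, p1, p2, k3] as OpenCV has them; the pictures are not rectified), "rvec" (rotation vector, rad) and "tvec" (3), from world to camera coordinates, as OpenCV has them. Camera axes: x right, y down, z forward; pixel columns grow to the right and rows downward; lengths in m; the calibration is good to about 2 mm. A picture is of the moment at which its call begins: read the wrist's pose just before it. calibration takes no time and is no camera call; for the wrist camera it gives the pose at the moment of the call.
- job.close_job(): hands the job in; it is judged then, once.
Trained networks look in the newest picture that a camera, given by its name, has taken for a name from the list of things; names that differ only in an ending like _2 or _b are one class to them, and where a whole thing is asked for, a point or a joint stands for the part that bears it (a point fixed in the world has none). Each returns a list of dicts, best first, with "confidence" (0 to 1); they miss things now and then, are a little off and sometimes report something else, mostly with a low value. They report only what shows in the picture. A call takes as long as a camera call. They do not tell look-alikes from the thing itself.
- vision.spot_in(camera, thing): "centre" ([row, column] in pixels, amid what is visible of it).
- vision.silhouettes(camera, thing): "region" (400x640 bool, what is visible of it) and "centre" ([row, column] in pixels, amid what is visible of it).
- vision.mark_of(camera, thing): "centre" ([row, column] in pixels: a listed point, or the origin of a listed thing).
The state is a dict: "time": time; "q": joint angles; "joint_vel": joint speeds; "joint_efforts": joint torques, N m; "position": TCP position; "tcp_rot": TCP orientation; "contact_force": force on the tool from outside, world axes, zero at the start; "moment": the same for the moment, N m; "gripper_width": opening from 0.0 (shut) to 1.0 (fully open); "finger_force": force on a finger pad.
Only numpy, scipy, OpenCV 4.12 (cv2) and the standard library are available. Lean on these libraries where they do the work, as an engineer would, in place of code of your own. Each camera call takes 0.05 s, during which the arm holds its last target. There are 200 camera calls.

## Working session

There is one attempt and no reset: what is moved stays moved. The work goes in short steps, Python scripts to look and compute and a tool call to move; the robot and the scene stay as the last step left them, time stands still between calls to the robot, and variables do not carry over. Pictures are saved under pics/ and viewed, at most 14 in all, crops included, and the job is handed in when it is done.

Besides the shell and the picture viewer there is one more tool, called after "Call:" as a command line: name --argument value ..., lists and objects as JSON in quotes. carry_out: Moves the arm, as the interface text tells. Scaled input: -1 to 1 covers 2.5 cm each way for a shift and 0.12 rad each way for a turn. Its arguments: {"type":"object","properties":{"series":{"type":"array"},"squeeze":{"type":"number"}},"required":["series"]}

```bash
mkdir -p pics
cat > h.py <<'E'
import numpy as np, cv2
from workcell import monitor, vision, job, r
def cal(n):
    c=vision.calibration(n); f=200/np.tan(np.radians(c["fovy"])/2)
    K=np.array([[f,0,c["cx"]],[0,f,c["cy"]],[0,0,1.]])
    return K,np.array(c["dist_coeffs"],float),cv2.Rodrigues(np.array(c["rvec"],float))[0],np.array(c["tvec"],float)
def ray(n,rc,C=None):
    K,d,R,t=C or cal(n)
    p=cv2.undistortPoints(np.array([[[rc[1],rc[0]]]],float),K,d)[0,0]
    return -R.T@t, R.T@np.array([p[0],p[1],1.])
def onz(n,rc,z,C=None):
    o,v=ray(n,rc,C); return o+v*(z-o[2])/v[2]
def cloud(n,D,C=None):
    K,d,R,t=C or cal(n)
    g=np.stack(np.meshgrid(np.arange(640.),np.arange(400.)),-1).reshape(-1,1,2)
    p=cv2.undistortPoints(g,K,d)[:,0]
    P=np.c_[p,np.ones(len(p))]*D.reshape(-1,1)
    W=((P-t)@R).reshape(400,640,3); W[D==0]=np.nan
    return W
def proj(n,X,C=None):
    K,d,R,t=C or cal(n)
    return cv2.projectPoints(np.atleast_2d(np.array(X,float)),cv2.Rodrigues(R)[0],t,K,d)[0][:,0]
def save(n,im): cv2.imwrite("pics/"+n,im[...,::-1])
def st():
    s=monitor.state(); print({k:np.round(s[k],3).tolist() for k in("time","q","position","tcp_rot","contact_force","gripper_width","finger_force")}); return s
E
python3 - <<'E'
from h import *
st()
print(r.grip_point_offset)
a,D=vision.capture("scene"); b,D2=vision.capture("top"); 
save("s0.png",a); save("t0.png",b); np.savez("d0.npz",a=a,D=D,b=b,D2=D2)
for c in("scene","top"):
  for t in("box","lid","lid_handle","lid_hinge","caddy","scoop","detergent","brush"):
    print(c,t,[(np.round(x["centre"]).tolist(),round(x["confidence"],2)) for x in vision.mark_of(c,t)][:4])
E
```

```text
{'time': 0.0, 'q': [-1.332, 0.221, 1.528, -0.0, 1.395, -0.126], 'position': [0.223, -0.584, 0.404], 'tcp_rot': [-3.088, -0.57, 0.0], 'contact_force': [0.075, -0.581, -0.869], 'gripper_width': 0.999, 'finger_force': 0.0}
0.1547
scene box [([171.0, 351.0], 0.95)]Traceback (most recent call last):
  File "<stdin>", line 8, in <module>
ValueError: it knows: bottle, box, brush, caddy, detergent, lid_handle, lid_hinge, scoop
```

Run:
```python
from h import *
b,D2=vision.capture("top");a,D=vision.capture("scene"); save("st0.png",np.vstack([a,b])[:, :]); 
for c in("scene","top"):
  for t in("box","lid_handle","lid_hinge","caddy"):
    z={"lid_handle":.1015,"lid_hinge":.0555}.get(t,0)
    print(c,t,[(np.round(x["centre"]).tolist(),round(x["confidence"],2),onz(c,x["centre"],z).round(3).tolist()) for x in vision.mark_of(c,t)][:4])
im=cv2.resize(np.vstack([a,b]),(480,600));
```

```text
scene box [([169.0, 352.0], 0.78, [0.549, 0.155, 0.0])]
scene lid_handle [([160.0, 326.0], 0.86, [0.545, 0.035, 0.102]), ([200.0, 410.0], 0.68, [0.819, 0.068, 0.102])]
scene lid_hinge []
scene caddy [([246.0, 179.0], 0.89, [0.446, -0.417, 0.0]), ([210.0, 262.0], 0.87, [0.493, -0.175, -0.0]), ([313.0, 248.0], 0.81, [0.731, -0.408, 0.0])]
top box [([225.0, 238.0], 0.94, [0.546, 0.157, 0.0])]
top lid_handle [([144.0, 308.0], 0.47, [0.724, -0.016, 0.102])]
top lid_hinge []
top caddy [([152.0, 463.0], 0.82, [0.732, -0.404, 0.0]), ([243.0, 377.0], 0.79, [0.505, -0.185, 0.0]), ([272.0, 470.0], 0.78, [0.433, -0.411, 0.0])]
```

View pics/t0.png

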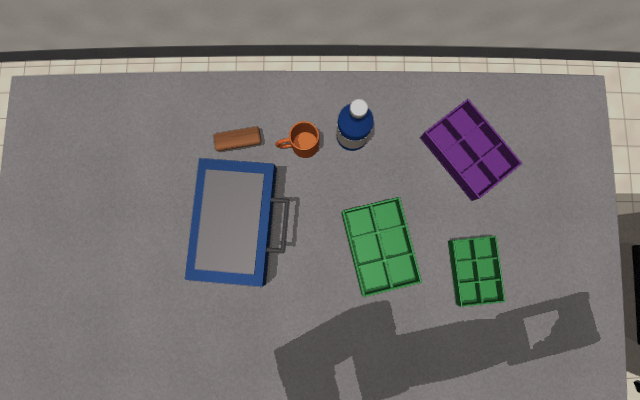

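View pics/s0.png

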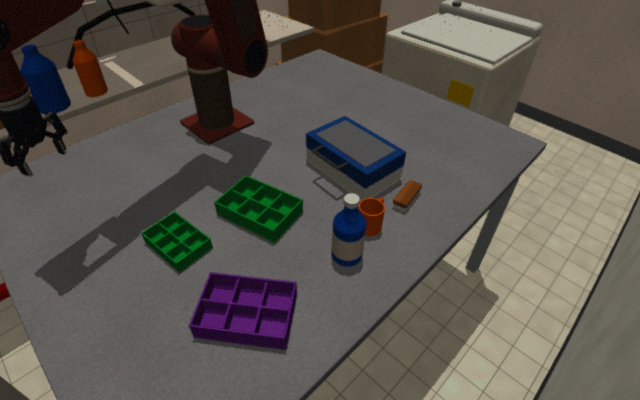

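The top view has three caddy-like things: purple at (row 150, col 470), large green at (246, 381) and small green at (271, 476). The large green fits, since it is not purple and is the larger of the two greens. The blue-rimmed box is at (222, 231), with its handle bar at about (224, 285) on the side facing -y. I'll confirm with a crop and fit the poses from depth.

```bash
cat >> h.py <<'E'
def rect(P):
    (c,s,a)=cv2.minAreaRect((P*1000).astype(np.float32)); return np.array(c)/1000,np.array(s),a
E
python3 - <<'E'
from h import *
z=np.load("d0.npz"); b,D2=z["b"],z["D2"]
W=cloud("top",D2)
save("c0.png",cv2.resize(b[90:310,170:510],None,fx=2.2,fy=2.2,interpolation=cv2.INTER_CUBIC))
def reg(r0,r1,c0,c1,zl,zh):
    w=W[r0:r1,c0:c1].reshape(-1,3); return w[(w[:,2]>zl)&(w[:,2]<zh)]
P=reg(150,295,180,280,.1,.12); print("lid",np.median(P[:,2]),rect(P[:,:2]))
H=reg(190,260,276,302,.08,.115); print("handle",len(H),rect(H[:,:2]) ,np.median(H[:,2]))
P=reg(190,300,335,425,.042,.058); print("caddy",len(P),np.median(P[:,2]),rect(P[:,:2]))
for n,(r0,r1,c0,c1) in dict(scoop=(115,160,270,322),det=(95,155,333,378),brush=(120,155,210,265)).items():
    P=reg(r0,r1,c0,c1,.02,.3); print(n,P.min(0),P.max(0))
E
```

```text
lid 0.11034988998377354 (array([0.54820654, 0.13768034]), array([199.5433197 , 271.22390747]), 85.32946014404297)
handle 311 (array([0.54153979, 0.03661504]), array([118.7009201 ,  28.74362946]), 0.8041567206382751) 0.10567296887371759
caddy 1061 0.04848813149308971 (array([ 0.4959306 , -0.18837225]), array([206.17623901, 140.64907837]), 13.89650821685791)
scoop [ 0.71517081 -0.04128009  0.0203203 ] [0.78477672 0.06357553 0.08487343]
det [ 0.73223946 -0.16154016  0.02029494] [ 0.80987832 -0.08303715  0.20366029]
brush [0.72813193 0.10142981 0.02107644] [0.78840548 0.21969545 0.03986189]
```

View pics/c0.png

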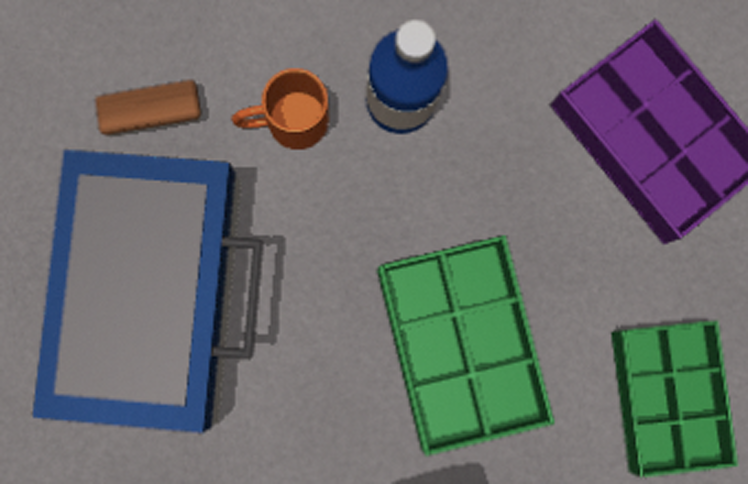

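Run:
```python
from h import *
z=np.load("d0.npz"); b,D2=z["b"],z["D2"]
W=cloud("top",D2)
a=np.radians(85.33); X=np.array([np.cos(a),np.sin(a)]); Y=np.array([-X[1],X[0]])
w=W[150:295,180:305].reshape(-1,3); w=w[(w[:,2]>.09)&(w[:,2]<.12)]
u=w[:,:2]@X; v=w[:,:2]@Y
hi=u.max(); m=u>hi-.172
print("lid",rect(w[m][:,:2]))
c,s,ang=rect(w[m][:,:2])
h=w[u<hi-.19]; hh=h[h[:,:2]@X<hi-.197]; print(rect(h[:,:2]),rect(hh[:,:2]),hh[:,2].max(),np.percentile(hh[:,2],[10,50,90]))
```

```text
lid (array([0.54934253, 0.15158594]), array([171.63948059, 271.22390747]), 85.32946014404297)
(array([0.54091028, 0.03713358]), array([ 20.73332024, 119.61886597]), 85.34825897216797) (array([0.54007739, 0.03367438]), array([ 13.78097343, 116.86655426]), 85.25753784179688) 0.11070293958119677 [0.10281567 0.10576638 0.10800543]
```

Call:
carry_out --series '[[[0,0,0.4,0.935,-0.3],[0,0,0.4,0.935,-0.3],[0,0,0.4,0.935,-0.3],[0,0,0.4,0.935,-0.3],[0.4,-1,0.3,0,-0.3],[0.4,-1,0.3,0,-0.3],[0.4,-1,0.3,0,-0.3],[0.4,-1,0.3,0,-0.3]]]' --squeeze 60

```text
time: 1.45
position: [0.2715, -0.4867, 0.3345]
tcp_rot: [3.139, -0.132, 0.0]
contact_force: [0.6, 0.3, -0.3]
gripper_width: 0.352
finger_force: 0.0
```

Call:
carry_out --series '[[[0.4,-1,0,0,-0.3],[0.4,-1,0,0,-0.3],[0.4,-1,0,0,-0.3],[0.4,-1,0,0,-0.3],[0.4,-1,0,0,-0.3],[0.4,-1,0,0,-0.3],[0.4,-1,0,0,-0.3],[0.4,-1,0,0,-0.3]]]'

```text
time: 2.25
position: [0.3681, -0.294, 0.335]
tcp_rot: [3.138, -0.132, 0.001]
contact_force: [0.2, 0.4, -0.4]
gripper_width: 0.348
finger_force: 0.0
```

Call:
carry_out --series '[[[0.4,-1,0,0,-0.3],[0.4,-1,0,0,-0.3],[0.4,-1,0,0,-0.3],[0.4,-1,0,0,-0.3],[0.4,-1,0,0,-0.3],[0.4,-1,0,0,-0.3],[0.4,-1,0,0,-0.3],[0.4,-1,0,0,-0.3]]]'

```text
time: 3.05
position: [0.4646, -0.1013, 0.335]
tcp_rot: [3.139, -0.132, 0.001]
contact_force: [0.7, 0.1, -0.2]
gripper_width: 0.346
finger_force: 0.0
```

```bash
cat >> h.py <<'E'
def go(p,yaw=None):
    """units (25 mm) in tool axes to TCP p after turning tool-y line to yaw(deg, mod 180)"""
    s=monitor.state(); R=cv2.Rodrigues(np.array(s["tcp_rot"],float))[0]
    k=0
    if yaw is not None:
        cur=np.degrees(np.arctan2(R[1,1],R[0,1])); d=(yaw-cur+90)%180-90; k=-np.radians(d)/.12
        R=R@cv2.Rodrigues(np.array([0,0,-np.radians(d)]))[0]
    u=R.T@(np.array(p)-s["position"])/.025
    print("pos",np.round(s["position"],4),"q6",round(s["q"][5],2),"turn",round(k,2),"units",u.round(2),"Rz",R[:,2].round(3)); return u
E
python3 - <<'E'
from h import *
go([.5395,.0325,.2565],85.3)
C=cal("wrist"); a,D=vision.capture("wrist"); W=cloud("wrist",D,C)
m=(W[...,2]>.094)&(W[...,2]<.108)&(W[...,1]<.055)&(W[...,1]>.0)&(abs(W[...,0]-.54)<.07)
print(m.sum()); 
if m.sum()>20: print(rect(W[m][:,:2]))
save("w1.png",a); st()
E
```

```text
pos [ 0.4646 -0.1013  0.335 ] q6 1.27 turn -0.02 units [ 2.54 -5.58  3.14] Rz [ 0.001 -0.    -1.   ]
4339
(array([0.54022266, 0.04094335]), array([ 31.94908524, 119.69322205]), 88.01939392089844)
{'time': 3.1, 'q': [-0.376, -0.079, 1.977, 0.003, 1.242, 1.277], 'position': [0.466, -0.099, 0.335], 'tcp_rot': [-3.137, 0.13, -0.003], 'contact_force': [-0.372, 2.838, 0.037], 'gripper_width': 0.351, 'finger_force': 0.0}
```

View pics/w1.png

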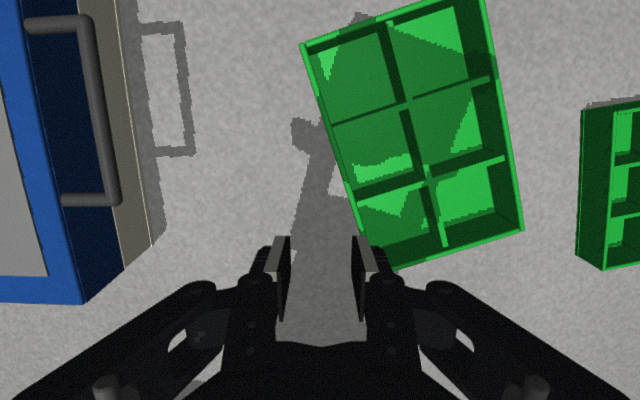

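The wrist view shows the handle bar at the left, from (20, 80) to (200, 110), and the target caddy at the centre right.

Call:
carry_out --series '[[[0.42,-0.92,0,0,-0.3],[0.42,-0.92,0,0,-0.3],[0.42,-0.92,0,0,-0.3],[0.42,-0.92,0,0,-0.3],[0.42,-0.92,0,0,-0.3],[0.42,-0.92,0.6,0,-0.3],[0,0,0.6,0,-0.3],[0,0,0,0,-0.3]]]'

```text
time: 3.9
position: [0.5374, 0.03, 0.302]
tcp_rot: [3.139, -0.13, -0.008]
contact_force: [-1.2, -0.5, -0.4]
gripper_width: 0.347
finger_force: 0.0
```

Run:
```python
from h import *
go([.5395,.0315,.2565],85.3)
C=cal("wrist"); a,D=vision.capture("wrist"); W=cloud("wrist",D,C)
a_=np.radians(85.3); X=np.array([np.cos(a_),np.sin(a_)])
w=W.reshape(-1,3); w=w[(w[:,2]>.09)&(w[:,2]<.109)&(abs(w[:,0]-.54)<.045)]
u=w[:,:2]@X-np.array([.5395,.0315])@X
print(np.histogram(u,bins=np.arange(-.04,.06,.005)))
save("w2.png",a)
```

```text
pos [0.5374 0.03   0.302 ] q6 1.56 turn -0.01 units [ 0.09 -0.07  1.82] Rz [-0.005  0.    -1.   ]
(array([   0,    0,    0,    0,    0,    0,    0,  749, 1372,  488,    0,
          0,    0,    0,    0,  960,  198,  198,  202]), array([-4.00000000e-02, -3.50000000e-02, -3.00000000e-02, -2.50000000e-02,
       -2.00000000e-02, -1.50000000e-02, -1.00000000e-02, -5.00000000e-03,
       -2.08166817e-17,  5.00000000e-03,  1.00000000e-02,  1.50000000e-02,
        2.00000000e-02,  2.50000000e-02,  3.00000000e-02,  3.50000000e-02,
        4.00000000e-02,  4.50000000e-02,  5.00000000e-02,  5.50000000e-02]))
```

View pics/w2.png

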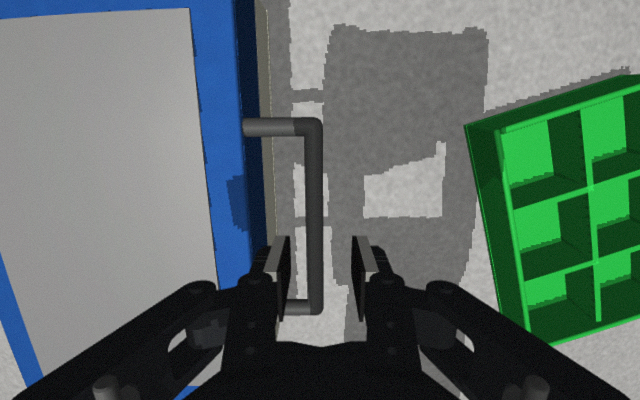

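The bar sits between the open fingers (column about 313, rows 125 to 300). I'll go down and pinch it.

Call:
carry_out --series '[[[0.1,-0.12,0.6,0,-0.3],[0,0,0.6,0,-0.3],[0,0,0.6,0,-0.3],[0,0,0,0,-0.3],[0,0,0,0,-1],[0,0,0,0,-1],[0,0,0,0,-1],[0,0,0,0,-1]]]' --squeeze 60

```text
time: 4.75
position: [0.5412, 0.0332, 0.2598]
tcp_rot: [-3.138, 0.131, 0.0]
contact_force: [1.1, 5.2, -2.7]
gripper_width: 0.091
finger_force: 58.4
```

Run:
```python
from h import *
s=st()
r0=np.hypot(.206,.046); f0=np.arctan2(.046,.206)
th=np.array([0,.1,.25,.4,.55,.7,.85,1.0,1.15,1.3,1.45,1.6,1.75,1.85])
u=r0*np.cos(th+f0); z=r0*np.sin(th+f0)
print(np.c_[th[1:],np.diff(u)/.025, -np.diff(z)/.025].round(2))
```

```text
{'time': 4.75, 'q': [-0.085, 0.177, 1.866, 0.001, 1.098, 1.569], 'position': [0.541, 0.033, 0.26], 'tcp_rot': [-3.138, 0.131, 0.0], 'contact_force': [1.056, 5.222, -2.685], 'gripper_width': 0.091, 'finger_force': 58.428}
[[ 0.1  -0.22 -0.81]
 [ 0.25 -0.49 -1.17]
 [ 0.4  -0.66 -1.08]
 [ 0.55 -0.81 -0.97]
 [ 0.7  -0.95 -0.84]
 [ 0.85 -1.06 -0.69]
 [ 1.   -1.15 -0.52]
 [ 1.15 -1.22 -0.34]
 [ 1.3  -1.26 -0.16]
 [ 1.45 -1.26  0.03]
 [ 1.6  -1.25  0.22]
 [ 1.75 -1.2   0.4 ]
 [ 1.85 -0.76  0.37]]
```

Call:
carry_out --series '[[[0,-0.1,-0.4,0,-1],[0,-0.12,-0.41,0,-1],[0,-0.24,-0.59,0,-1],[0,-0.25,-0.58,0,-1],[0,-0.32,-0.55,0,-1],[0,-0.34,-0.53,0,-1],[0,-0.4,-0.5,0,-1],[0,-0.41,-0.47,0,-1]]]'

```text
time: 5.55
position: [0.5456, 0.087, 0.3619]
tcp_rot: [3.137, -0.132, -0.002]
contact_force: [-4.8, -1.1, -1.1]
gripper_width: 0.09
finger_force: 58.4
```

Call:
carry_out --series '[[[0,-0.47,-0.43,0,-1],[0,-0.48,-0.41,0,-1],[0,-0.52,-0.36,0,-1],[0,-0.54,-0.33,0,-1],[0,-0.57,-0.28,0,-1],[0,-0.58,-0.24,0,-1],[0,-0.61,-0.19,0,-1],[0,-0.61,-0.15,0,-1]]]'

```text
time: 6.35
position: [0.5546, 0.1966, 0.424]
tcp_rot: [3.138, -0.132, 0.001]
contact_force: [-10.2, -3.7, 8.3]
gripper_width: 0.085
finger_force: 60.9
```

Call:
carry_out --series '[[[0,-0.63,-0.1,0,-1],[0,-0.63,-0.06,0,-1],[0,-0.63,0,0,-1],[0,-0.63,0.03,0,-1],[0,-0.63,0.09,0,-1],[0,-0.62,0.13,0,-1],[0,-0.61,0.18,0,-1],[0,-0.59,0.22,0,-1]]]'

```text
time: 7.15
position: [0.5649, 0.3219, 0.4098]
tcp_rot: [-3.137, 0.13, -0.0]
contact_force: [-4.7, 1.4, 4.1]
gripper_width: 0.085
finger_force: 62.5
```

Call:
carry_out --series '[[[0,-0.4,0.18,0,-1],[0,-0.36,0.19,0,-1],[0,-0.15,0.08,0,-1],[0,0,0,0,-0.5],[0,0,0,0,-0.3],[0,0,-1,0,-0.3],[0,0,-1,0,-0.3],[0,0,-1,0,-0.3]]]'

```text
time: 7.95
position: [0.5678, 0.3419, 0.4727]
tcp_rot: [3.138, -0.134, 0.001]
contact_force: [0.2, -1.0, -0.2]
gripper_width: 0.354
finger_force: 0.0
```

Run:
```python
from h import *
st()
a,D=vision.capture("top"); save("t1.png",a[80:340,120:520]); np.savez("d1.npz",b=a,D2=D)
for x in vision.spot_in("top","bottle"): print(np.round(x["centre"]),round(x["confidence"],2), onz("top",x["centre"],.08).round(3))
```

```text
{'time': 7.95, 'q': [0.423, 0.278, 1.332, -0.001, 1.531, 2.079], 'position': [0.568, 0.342, 0.473], 'tcp_rot': [3.138, -0.134, 0.001], 'contact_force': [0.161, -0.966, -0.209], 'gripper_width': 0.354, 'finger_force': 0.0}
[194. 221.] 0.98 [0.613 0.18  0.08 ]
[256. 252.] 0.88 [0.473 0.106 0.08 ]
[221. 221.] 0.85 [0.55  0.178 0.08 ]
[250. 216.] 0.77 [0.486 0.187 0.08 ]
[214. 157.] 0.67 [0.565 0.327 0.08 ]
[222. 253.] 0.63 [0.548 0.106 0.08 ]
```

View pics/t1.png

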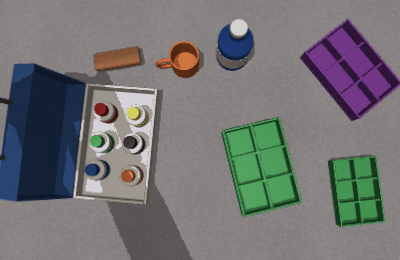

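The top view shows the lid open at its stop and six bottles in the box: red, yellow, green, black, blue and orange. I'll locate the caps and the caddy precisely by depth.

```bash
cat >> h.py <<'E'
def look(gz=.084,pr=True):
    a,D=vision.capture("top"); W=cloud("top",D)
    m=((W[...,2]>.082)&(W[...,2]<.1)).astype(np.uint8)
    m[:, :]*=((W[...,0]>.38)&(W[...,0]<.68)&(W[...,1]<.225)&(W[...,1]>-.32)).astype(np.uint8)
    n,l,s,c=cv2.connectedComponentsWithStats(m,connectivity=4); caps=[]
    for i in range(1,n):
        if s[i,4]<25: continue
        p=W[l==i]; e,rad=cv2.minEnclosingCircle((p[:,:2]*1000).astype(np.float32))
        caps.append(np.array(e)/1000); rgb=np.median(a[l==i],0).astype(int)
        if pr: print("cap",caps[-1].round(4),"r",round(rad,1),"rgb",rgb)
    P=W[(a[...,1]>1.5*a[...,0])&(a[...,1]>1.5*a[...,2])&(W[...,2]>.044)&(W[...,2]<.058)&(W[...,0]<.68)&(W[...,1]>-.33)&(W[...,1]<.02)]
    c,s,an=rect(P[:,:2]); 
    if s[0]<s[1]: an-=90
    an=(an+90)%180-90; t=np.radians(an); Y=np.array([np.cos(t),np.sin(t)]); X=np.array([Y[1],-Y[0]])
    if pr: print("caddy",c.round(4),s.round(0),round(an,1))
    cells=np.array([[c+X*x+Y*y for y in(-.0667,0,.0667)] for x in(-.03375,.03375)])
    if pr: print(cells.round(4).tolist())
    return a,caps,cells
E
python3 - <<'E'
from h import *
a,caps,cells=look()
go([*caps[0],.239])
E
```

```text
cap [0.6227 0.181 ] r 14.1 rgb [125  33  30]
cap [0.6135 0.106 ] r 13.9 rgb [210 208  92]
cap [0.5503 0.1882] r 14.0 rgb [ 77 156  91]
cap [0.5479 0.1124] r 13.9 rgb [57 53 52]
cap [0.4853 0.1983] r 14.6 rgb [ 31  56 104]
cap [0.4733 0.1155] r 13.9 rgb [154  79  44]
caddy [ 0.4968 -0.1871] [204. 139.] 13.7
[[[0.424, -0.1701], [0.4888, -0.1543], [0.5536, -0.1385]], [[0.44, -0.2356], [0.5048, -0.2198], [0.5696, -0.2041]]]
pos [0.5681 0.3421 0.4747] q6 2.08 turn 0 units [2.68 6.26 9.43] Rz [ 0.005  0.002 -1.   ]
```

Call:
carry_out --series '[[[0.38,0.9,0,0,0.1],[0.38,0.9,0,0,0.1],[0.38,0.9,0.3,0,0.1],[0.38,0.9,0.8,0,0.1],[0.38,0.9,1,0,0.1],[0.39,0.9,1,0,0.1],[0.39,0.86,1,0,0.1],[0,0,1,0,0.1]]]' --squeeze 40

```text
time: 8.9
position: [0.6215, 0.1776, 0.3416]
tcp_rot: [3.137, -0.137, -0.002]
contact_force: [0.3, 0.2, -0.1]
gripper_width: 0.553
finger_force: 0.0
```

Run:
```python
from h import *
go([.6227,.181,.239])
```

```text
pos [0.6215 0.1776 0.3416] q6 1.82 turn 0 units [ 0.04 -0.15  4.1 ] Rz [-0.001 -0.002 -1.   ]
```

Call:
carry_out --series '[[[0.05,-0.15,1,0,0.1],[0,0,1,0,0.1],[0,0,0.8,0,0.1],[0,0,0.7,0,0.1],[0,0,0.6,0,0.1],[0,0,0,0,0.1],[0,0,0,0,-0.7],[0,0,0,0,-0.7]]]'

```text
time: 9.7
position: [0.6232, 0.1847, 0.243]
tcp_rot: [-3.138, 0.132, -0.003]
contact_force: [0.5, 0.2, -0.2]
gripper_width: 0.317
finger_force: 39.3
```

Call:
carry_out --series '[[[0,0,0,0,-0.7],[0,0,0,0,-0.7],[0,0,0,0,-0.7],[0,0,-0.5,0,-0.7],[0,0,-1,0,-0.7],[0,0,-1,0,-0.7],[0,0,-1,0,-0.7],[0,0,-1,0,-0.7]]]'

```text
time: 10.5
position: [0.6225, 0.1846, 0.3563]
tcp_rot: [-3.139, 0.132, -0.001]
contact_force: [0.0, -1.0, -1.1]
gripper_width: 0.311
finger_force: 39.3
```

Run:
```python
from h import *
a,caps,cells=look()
go([*cells[1,2],.239]); go([*cells[1,1],.239])
save("t2.png",a[80:340,120:520])
```

```text
cap [0.6139 0.1061] r 13.8 rgb [225 224 102]
cap [0.5505 0.1882] r 14.0 rgb [ 85 171 100]
cap [0.548  0.1122] r 13.7 rgb [32 29 30]
cap [0.4858 0.1972] r 14.0 rgb [ 66 107 183]
cap [0.4731 0.1154] r 13.9 rgb [170  88  50]
caddy [ 0.4968 -0.1874] [204. 139.] 14.0
[[[0.424, -0.1707], [0.4887, -0.1546], [0.5534, -0.1385]], [[0.4403, -0.2362], [0.505, -0.2201], [0.5697, -0.204]]]
pos [0.6238 0.1848 0.3619] q6 1.82 turn 0 units [-0.89 15.69  4.88] Rz [ 0.008  0.001 -1.   ]
pos [0.6238 0.1848 0.3619] q6 1.82 turn 0 units [-3.42 16.55  4.85] Rz [ 0.008  0.001 -1.   ]
```

View pics/t2.png

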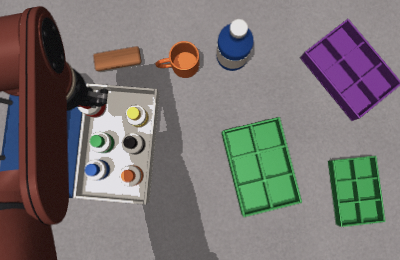

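Red is gripped and lifted, the other five still stand in the box, and the caddy has not moved. Now carrying it to the caddy's far right cell.

Call:
carry_out --series '[[[-0.05,0.98,0,0,-0.7],[-0.05,0.98,0,0,-0.7],[-0.05,0.98,0,0,-0.7],[-0.05,0.98,0,0,-0.7],[-0.05,0.98,0,0,-0.7],[-0.05,0.98,0,0,-0.7],[-0.05,0.98,0,0,-0.7],[-0.05,0.98,0,0,-0.7]]]'

```text
time: 11.35
position: [0.5959, -0.0108, 0.3548]
tcp_rot: [3.139, -0.132, 0.001]
contact_force: [0.5, 0.6, -0.8]
gripper_width: 0.312
finger_force: 39.4
```

Call:
carry_out --series '[[[-0.05,0.98,0,0,-0.7],[-0.05,0.98,0,0,-0.7],[-0.05,0.98,0,0,-0.7],[-0.05,0.98,0.5,0,-0.7],[-0.05,0.98,0.5,0,-0.7],[-0.05,0.98,0.5,0,-0.7],[-0.05,0.98,0,0,-0.7],[-0.05,0.98,0,0,-0.7]]]'

```text
time: 12.15
position: [0.5693, -0.2052, 0.3164]
tcp_rot: [-3.138, 0.132, 0.001]
contact_force: [0.3, -1.2, -0.3]
gripper_width: 0.31
finger_force: 39.4
```

Call:
carry_out --series '[[[0,0,0,0,-0.7],[0,0,0,0,-0.7]]]'

```text
time: 12.35
position: [0.5697, -0.2047, 0.317]
tcp_rot: [-3.138, 0.134, -0.001]
contact_force: [-0.1, 0.0, 0.1]
gripper_width: 0.316
finger_force: 39.5
```

Run:
```python
from h import *
go([.5697,-.204,.243])
go([.5697,-.204,.243])
```

```text
pos [ 0.5697 -0.2047  0.317 ] q6 1.18 turn 0 units [-0.   -0.03  2.96] Rz [ 0.  0. -1.]
pos [ 0.5697 -0.2047  0.317 ] q6 1.18 turn 0 units [-0.   -0.03  2.96] Rz [ 0.  0. -1.]
```

Call:
carry_out --series '[[[0,0,0.9,0,-0.7],[0,0,0.8,0,-0.7],[0,0,0.7,0,-0.7],[0,0,0.4,0,-0.7],[0,0,0.12,0,-0.7],[0,0,0,0,-0.7],[0,0,0,0,0.1],[0,0,0,0,0.1]]]'

```text
time: 13.15
position: [0.5703, -0.2046, 0.2451]
tcp_rot: [3.138, -0.132, 0.003]
contact_force: [0.5, 1.2, 0.2]
gripper_width: 0.55
finger_force: 0.0
```

Call:
carry_out --series '[[[0,0,-0.5,0,0.1],[0,0,-0.8,0,0.1],[0,0,-1,0,0.1],[0,0,-1,0,0.1],[0,0,0,0,0.1]]]'

```text
time: 13.65
position: [0.5713, -0.2052, 0.3324]
tcp_rot: [3.135, -0.132, 0.014]
contact_force: [0.1, -0.2, 0.3]
gripper_width: 0.553
finger_force: 0.0
```

Run:
```python
from h import *
a,caps,cells=look()
go([*caps[0],.239]);go([.6137,.106,.242])
```

```text
cap [0.6136 0.1056] r 13.9 rgb [228 226 104]
cap [0.5505 0.1881] r 14.2 rgb [ 87 174 102]
cap [0.548  0.1121] r 13.8 rgb [66 61 61]
cap [0.4861 0.1973] r 14.1 rgb [ 68 109 188]
cap [0.4728 0.1155] r 14.1 rgb [224 149  85]
caddy [ 0.4971 -0.1875] [203. 140.] 13.8
[[[0.4243, -0.1706], [0.4891, -0.1547], [0.5538, -0.1388]], [[0.4404, -0.2362], [0.5051, -0.2203], [0.5699, -0.2044]]]
pos [ 0.5707 -0.2049  0.33  ] q6 1.18 turn 0 units [  0.64 -12.53   3.62] Rz [ 0.006 -0.003 -1.   ]
pos [ 0.5707 -0.2049  0.33  ] q6 1.18 turn 0 units [  0.65 -12.54   3.5 ] Rz [ 0.006 -0.003 -1.   ]
```

Call:
carry_out --series '[[[0.055,-0.96,0,0,0.1],[0.055,-0.96,0,0,0.1],[0.055,-0.96,0,0,0.1],[0.055,-0.96,0,0,0.1],[0.055,-0.96,0,0,0.1],[0.055,-0.96,0,0,0.1],[0.055,-0.96,0,0,0.1],[0.055,-0.96,0,0,0.1]]]'

```text
time: 14.5
position: [0.5965, -0.013, 0.3254]
tcp_rot: [-3.139, 0.132, 0.002]
contact_force: [0.1, 0.8, 0.3]
gripper_width: 0.549
finger_force: 0.0
```

Call:
carry_out --series '[[[0.055,-0.96,0,0,0.1],[0.055,-0.96,0,0,0.1],[0.055,-0.96,0,0,0.1],[0.055,-0.96,0,0,0.1],[0.055,-0.98,0.1,0,0.1],[0,0,0.7,0,0.1],[0,0,0.9,0,0.1],[0,0,0.8,0,0.1]]]'

```text
time: 15.3
position: [0.6133, 0.1059, 0.2621]
tcp_rot: [3.139, -0.131, -0.002]
contact_force: [-0.1, -0.8, -0.7]
gripper_width: 0.547
finger_force: 0.0
```

Call:
carry_out --series '[[[0,0,0.6,0,0.1],[0,0,0.4,0,0.1],[0,0,0,0,0.1],[0,0,0,0,-0.7],[0,0,0,0,-0.7],[0,0,0,0,-0.7],[0,0,0,0,-0.7]]]'

```text
time: 16.0
position: [0.6142, 0.1055, 0.2396]
tcp_rot: [-3.139, 0.132, -0.002]
contact_force: [0.1, -0.2, 0.9]
gripper_width: 0.315
finger_force: 39.6
```

Call:
carry_out --series '[[[0,0,-0.5,0,-0.7],[0,0,-1,0,-0.7],[0,0,-1,0,-0.7],[0,0,-1,0,-0.7],[0,0,-1,0,-0.7],[0,0,0,0,-0.7],[0,0,0,0,-0.7]]]'

```text
time: 16.7
position: [0.6139, 0.1055, 0.3522]
tcp_rot: [-3.139, 0.132, -0.003]
contact_force: [0.6, 0.1, -1.0]
gripper_width: 0.317
finger_force: 39.6
```

Run:
```python
from h import *
a,caps,cells=look()
go([*cells[1,1],.243])
```

```text
cap [ 0.5697 -0.2088] r 13.9 rgb [227  72  67]
cap [0.548  0.1122] r 13.7 rgb [70 65 65]
cap [0.4732 0.1153] r 13.9 rgb [233 159  91]
caddy [ 0.4968 -0.1873] [203. 139.] 14.0
[[[0.424, -0.1706], [0.4887, -0.1545], [0.5534, -0.1384]], [[0.4403, -0.2361], [0.505, -0.22], [0.5697, -0.2039]]]
pos [0.6134 0.1055 0.3507] q6 1.7 turn 0 units [-3.23 13.34  4.31] Rz [-0.001 -0.    -1.   ]
```

Call:
carry_out --series '[[[-0.23,0.95,0,0,-0.7],[-0.23,0.95,0,0,-0.7],[-0.23,0.95,0,0,-0.7],[-0.23,0.95,0,0,-0.7],[-0.23,0.95,0,0,-0.7],[-0.23,0.95,0,0,-0.7],[-0.23,0.95,0,0,-0.7],[-0.23,0.95,0,0,-0.7]]]'

```text
time: 17.55
position: [0.551, -0.0807, 0.3491]
tcp_rot: [-3.138, 0.132, 0.005]
contact_force: [0.0, 0.5, -1.0]
gripper_width: 0.313
finger_force: 39.6
```

Call:
carry_out --series '[[[-0.23,0.95,0,0,-0.7],[-0.23,0.95,0,0,-0.7],[-0.23,0.95,0,0,-0.7],[-0.24,0.96,0,0,-0.7],[-0.24,0.96,0,0,-0.7],[-0.24,0.97,0,0,-0.7],[0,0,0.3,0,-0.7],[0,0,0,0,-0.7]]]'

```text
time: 18.35
position: [0.5039, -0.2198, 0.3409]
tcp_rot: [-3.136, 0.134, 0.006]
contact_force: [0.4, 0.2, -1.3]
gripper_width: 0.313
finger_force: 39.8
```

Run:
```python
from h import *
a,caps,cells=look()
go([.505,-.22,.2405])
```

```text
cap [ 0.5694 -0.2088] r 13.7 rgb [209  64  59]
cap [0.5505 0.1884] r 14.0 rgb [ 85 171  99]
cap [0.548 0.112] r 13.7 rgb [64 59 60]
cap [0.4862 0.1979] r 14.3 rgb [ 66 107 184]
cap [0.4733 0.1156] r 13.9 rgb [221 146  83]
caddy [ 0.4969 -0.187 ] [203. 139.] 13.8
[[[0.424, -0.1702], [0.4888, -0.1542], [0.5536, -0.1383]], [[0.4402, -0.2357], [0.505, -0.2198], [0.5697, -0.2038]]]
pos [ 0.5043 -0.2194  0.3416] q6 1.1 turn 0 units [0.04 0.03 4.04] Rz [-0.003  0.003 -1.   ]
```

Call:
carry_out --series '[[[0,0,1,0,-0.7],[0,0,1,0,-0.7],[0,0,0.9,0,-0.7],[0,0,0.6,0,-0.7],[0,0,0.4,0,-0.7],[0,0,0.1,0,-0.7],[0,0,0,0,-0.7],[0,0,0,0,0.1]]]'

```text
time: 19.2
position: [0.5055, -0.2203, 0.2449]
tcp_rot: [3.138, -0.132, 0.003]
contact_force: [0.2, 0.5, -0.2]
gripper_width: 0.467
finger_force: 0.0
```

Call:
carry_out --series '[[[0,0,0,0,0.1],[0,0,-0.5,0,0.1],[0,0,-0.9,0,0.1],[0,0,-1,0,0.1],[0,0,-1,0,0.1],[0,0,0,0,0.1],[0,0,0,0,0.1]]]'

```text
time: 19.9
position: [0.5052, -0.2202, 0.3305]
tcp_rot: [3.137, -0.132, 0.004]
contact_force: [-0.2, 0.2, 0.2]
gripper_width: 0.547
finger_force: 0.0
```

Run:
```python
from h import *
a,caps,cells=look()
go([.548,.112,.241])
```

```text
cap [ 0.5696 -0.2092] r 13.9 rgb [191  63  58]
cap [0.5503 0.1883] r 14.0 rgb [ 85 171  99]
cap [0.5479 0.1122] r 13.8 rgb [64 59 59]
cap [0.4864 0.1979] r 14.5 rgb [ 66 106 182]
cap [0.473  0.1155] r 14.1 rgb [221 146  83]
caddy [ 0.497  -0.1871] [203. 139.] 13.8
[[[0.4242, -0.1702], [0.4889, -0.1543], [0.5537, -0.1384]], [[0.4403, -0.2358], [0.505, -0.2199], [0.5698, -0.2039]]]
pos [ 0.5047 -0.2199  0.3291] q6 1.1 turn 0 units [  0.61 -13.38   3.52] Rz [ 0.001 -0.    -1.   ]
```

Call:
carry_out --series '[[[0.045,-0.955,0,0,0.1],[0.045,-0.955,0,0,0.1],[0.045,-0.955,0,0,0.1],[0.045,-0.955,0,0,0.1],[0.045,-0.955,0,0,0.1],[0.045,-0.955,0,0,0.1],[0.045,-0.955,0,0,0.1],[0.045,-0.955,0,0,0.1]]]'

```text
time: 20.75
position: [0.5293, -0.0294, 0.3273]
tcp_rot: [-3.138, 0.132, 0.004]
contact_force: [0.4, 0.3, -0.0]
gripper_width: 0.549
finger_force: 0.0
```

Call:
carry_out --series '[[[0.045,-0.955,0,0,0.1],[0.045,-0.955,0,0,0.1],[0.045,-0.955,0,0,0.1],[0.045,-0.955,0,0,0.1],[0.045,-0.955,0,0,0.1],[0.045,-0.965,0.1,0,0.1],[0,0,0.8,0,0.1],[0,0,0.9,0,0.1]]]'

```text
time: 21.55
position: [0.5485, 0.1129, 0.2828]
tcp_rot: [-3.139, 0.129, 0.0]
contact_force: [0.2, 0.5, -0.1]
gripper_width: 0.548
finger_force: 0.0
```

Call:
carry_out --series '[[[0,0,0.8,0,0.1],[0,0,0.6,0,0.1],[0,0,0.3,0,0.1],[0,0,0,0,0.1],[0,0,0,0,-0.7],[0,0,0,0,-0.7],[0,0,0,0,-0.7],[0,0,0,0,-0.7]]]'

```text
time: 22.35
position: [0.549, 0.112, 0.2421]
tcp_rot: [-3.139, 0.132, -0.003]
contact_force: [0.4, -0.3, 2.0]
gripper_width: 0.314
finger_force: 39.4
```

Call:
carry_out --series '[[[0,0,-0.5,0,-0.7],[0,0,-1,0,-0.7],[0,0,-1,0,-0.7],[0,0,-1,0,-0.7],[0,0,-1,0,-0.7],[0,0,0,0,-0.7],[0,0,0,0,-0.7]]]'

```text
time: 23.05
position: [0.5487, 0.112, 0.3546]
tcp_rot: [-3.139, 0.132, -0.003]
contact_force: [-0.1, 0.4, -1.5]
gripper_width: 0.316
finger_force: 39.4
```

Run:
```python
from h import *
a,caps,cells=look()
go([*cells[1,0],.241])
```

```text
cap [ 0.5694 -0.2089] r 13.8 rgb [215  68  63]
cap [ 0.5053 -0.2197] r 13.6 rgb [227 225 103]
cap [0.4732 0.1159] r 14.0 rgb [223 148  84]
caddy [ 0.4966 -0.1872] [204. 139.] 13.9
[[[0.4238, -0.1705], [0.4885, -0.1545], [0.5533, -0.1385]], [[0.44, -0.236], [0.5047, -0.22], [0.5695, -0.204]]]
pos [0.5483 0.112  0.3532] q6 1.72 turn 0 units [-3.14 14.23  4.49] Rz [-0.001 -0.    -1.   ]
```

Call:
carry_out --series '[[[-0.21,0.95,0,0,-0.7],[-0.21,0.95,0,0,-0.7],[-0.21,0.95,0,0,-0.7],[-0.21,0.95,0,0,-0.7],[-0.21,0.95,0,0,-0.7],[-0.21,0.95,0,0,-0.7],[-0.21,0.95,0,0,-0.7],[-0.21,0.95,0,0,-0.7]]]'

```text
time: 23.9
position: [0.4898, -0.0745, 0.3518]
tcp_rot: [-3.138, 0.132, 0.005]
contact_force: [-0.3, -0.3, -0.4]
gripper_width: 0.317
finger_force: 39.5
```

Call:
carry_out --series '[[[-0.21,0.95,0,0,-0.7],[-0.21,0.95,0,0,-0.7],[-0.21,0.95,0,0,-0.7],[-0.21,0.95,0,0,-0.7],[-0.21,0.95,0,0,-0.7],[-0.21,0.95,0,0,-0.7],[-0.2,0.93,0.3,0,-0.7],[0,0,0.2,0,-0.7]]]'

```text
time: 24.7
position: [0.4393, -0.2376, 0.3392]
tcp_rot: [-3.138, 0.136, 0.004]
contact_force: [0.3, 0.6, -1.8]
gripper_width: 0.311
finger_force: 39.6
```

Run:
```python
from h import *
a,caps,cells=look()
go([*cells[1,0],.242])
```

```text
cap [ 0.5702 -0.2091] r 14.1 rgb [206  64  59]
cap [0.5505 0.188 ] r 14.2 rgb [ 81 165  96]
cap [ 0.5051 -0.2194] r 13.5 rgb [220 218  97]
cap [0.4858 0.1975] r 13.9 rgb [ 63 102 176]
cap [0.4729 0.1155] r 14.0 rgb [215 141  80]
caddy [ 0.4967 -0.1873] [204. 139.] 13.9
[[[0.4238, -0.1706], [0.4886, -0.1546], [0.5533, -0.1386]], [[0.44, -0.2361], [0.5048, -0.2201], [0.5695, -0.2041]]]
pos [ 0.4394 -0.2363  0.3383] q6 1.01 turn 0 units [0.04 0.   3.85] Rz [-0.004  0.003 -1.   ]
```

Call:
carry_out --series '[[[0,0,1,0,-0.7],[0,0,1,0,-0.7],[0,0,0.9,0,-0.7],[0,0,0.6,0,-0.7],[0,0,0.3,0,-0.7],[0,0,0.1,0,-0.7],[0,0,0,0,-0.7],[0,0,0,0,0.1]]]'

```text
time: 25.55
position: [0.441, -0.236, 0.2446]
tcp_rot: [3.138, -0.132, 0.002]
contact_force: [0.3, -0.7, 1.0]
gripper_width: 0.464
finger_force: 0.0
```

Call:
carry_out --series '[[[0,0,0,0,0.1],[0,0,-0.5,0,0.1],[0,0,-0.9,0,0.1],[0,0,-1,0,0.1],[0,0,-1,0,0.1],[0,0,0,0,0.1],[0,0,0,0,0.1]]]'

```text
time: 26.25
position: [0.4408, -0.2361, 0.3304]
tcp_rot: [3.137, -0.132, 0.004]
contact_force: [0.8, -0.3, -0.4]
gripper_width: 0.549
finger_force: 0.0
```

Run:
```python
from h import *
a,caps,cells=look()
go([.473,.1156,.241])
```

```text
cap [ 0.5694 -0.2088] r 14.1 rgb [206  63  58]
cap [0.5506 0.1883] r 14.0 rgb [ 81 164  95]
cap [ 0.5052 -0.2198] r 13.5 rgb [218 213  96]
cap [0.4863 0.1979] r 14.3 rgb [ 63 103 177]
cap [0.473  0.1156] r 13.9 rgb [215 141  80]
caddy [ 0.4968 -0.1872] [204. 139.] 13.9
[[[0.4239, -0.1705], [0.4887, -0.1545], [0.5534, -0.1385]], [[0.4401, -0.236], [0.5049, -0.22], [0.5696, -0.204]]]
pos [ 0.4404 -0.2359  0.3291] q6 1.01 turn 0 units [  0.12 -14.12   3.52] Rz [ 0. -0. -1.]
```

Call:
carry_out --series '[[[0.01,-0.94,0,0,0.1],[0.01,-0.94,0,0,0.1],[0.01,-0.94,0,0,0.1],[0.01,-0.94,0,0,0.1],[0.01,-0.94,0,0,0.1],[0.01,-0.94,0,0,0.1],[0.01,-0.94,0,0,0.1],[0.01,-0.94,0,0,0.1]]]'

```text
time: 27.1
position: [0.4578, -0.0477, 0.3275]
tcp_rot: [-3.138, 0.132, 0.004]
contact_force: [0.2, -0.6, -0.5]
gripper_width: 0.547
finger_force: 0.0
```

Call:
carry_out --series '[[[0.01,-0.94,0,0,0.1],[0.01,-0.94,0,0,0.1],[0.01,-0.94,0,0,0.1],[0.01,-0.94,0,0,0.1],[0.01,-0.94,0,0,0.1],[0,-0.94,0,0,0.1],[0,-0.96,0.1,0,0.1],[0,0,0.9,0,0.1]]]'

```text
time: 27.9
position: [0.4742, 0.1178, 0.305]
tcp_rot: [-3.138, 0.128, -0.006]
contact_force: [0.4, -0.4, -0.3]
gripper_width: 0.552
finger_force: 0.0
```

Call:
carry_out --series '[[[0,0,0.9,0,0.1],[0,0,0.8,0,0.1],[0,0,0.5,0,0.1],[0,0,0.3,0,0.1],[0,0,0,0,0.1],[0,0,0,0,-0.7],[0,0,0,0,-0.7],[0,0,0,0,-0.7]]]'

```text
time: 28.7
position: [0.4738, 0.1156, 0.2421]
tcp_rot: [-3.139, 0.132, -0.003]
contact_force: [-0.3, 0.7, -0.0]
gripper_width: 0.311
finger_force: 39.4
```

Call:
carry_out --series '[[[0,0,0,0,-0.7],[0,0,-0.5,0,-0.7],[0,0,-1,0,-0.7],[0,0,-1,0,-0.7],[0,0,-1,0,-0.7],[0,0,-1,0,-0.7],[0,0,0,0,-0.7],[0,0,0,0,-0.7]]]'

```text
time: 29.5
position: [0.4734, 0.1156, 0.3543]
tcp_rot: [-3.139, 0.132, -0.002]
contact_force: [0.5, -0.0, -1.6]
gripper_width: 0.313
finger_force: 39.5
```

Run:
```python
from h import *
a,caps,cells=look()
go([*cells[0,0],.241])
```

```text
cap [ 0.5692 -0.2088] r 14.1 rgb [208  64  59]
cap [0.5554 0.1885] r 12.0 rgb [ 77 160  92]
cap [ 0.5052 -0.2197] r 13.5 rgb [221 220  99]
cap [ 0.4393 -0.2331] r 13.9 rgb [54 50 51]
caddy [ 0.4967 -0.1873] [204. 139.] 13.9
[[[0.4238, -0.1706], [0.4886, -0.1546], [0.5533, -0.1386]], [[0.44, -0.2361], [0.5048, -0.2201], [0.5695, -0.2041]]]
pos [0.473  0.1155 0.3532] q6 1.73 turn 0 units [-1.   11.57  4.49] Rz [-0.001 -0.    -1.   ]
```

Call:
carry_out --series '[[[-0.083,0.964,0,0,-0.7],[-0.083,0.964,0,0,-0.7],[-0.083,0.964,0,0,-0.7],[-0.083,0.964,0,0,-0.7],[-0.083,0.964,0,0,-0.7],[-0.083,0.964,0,0,-0.7],[-0.083,0.964,0,0,-0.7],[-0.083,0.964,0,0,-0.7]]]'

```text
time: 30.35
position: [0.4398, -0.0759, 0.3519]
tcp_rot: [-3.138, 0.132, 0.005]
contact_force: [0.6, 0.5, -1.0]
gripper_width: 0.312
finger_force: 39.6
```

Call:
carry_out --series '[[[-0.083,0.964,0,0,-0.7],[-0.083,0.964,0,0,-0.7],[-0.083,0.964,0,0,-0.7],[-0.083,0.964,0,0,-0.7],[0,0,0.4,0,-0.7],[0,0,0.2,0,-0.7],[0,0,0,0,-0.7]]]'

```text
time: 31.05
position: [0.4237, -0.1695, 0.3364]
tcp_rot: [-3.136, 0.131, 0.006]
contact_force: [-0.2, -0.2, -0.0]
gripper_width: 0.31
finger_force: 39.8
```

Run:
```python
from h import *
a,caps,cells=look()
go([*cells[0,0],.242])
```

```text
cap [ 0.5696 -0.2088] r 13.9 rgb [200  61  56]
cap [0.5314 0.1829] r 13.9 rgb [ 80 162  94]
cap [ 0.5052 -0.2196] r 13.4 rgb [179 146  66]
cap [0.4836 0.1974] r 13.9 rgb [ 62 100 173]
caddy [ 0.4968 -0.1871] [204. 139.] 13.9
[[[0.4239, -0.1703], [0.4887, -0.1543], [0.5534, -0.1384]], [[0.4401, -0.2359], [0.5049, -0.2199], [0.5696, -0.2039]]]
pos [ 0.424  -0.1695  0.3373] q6 1.1 turn 0 units [0.01 0.04 3.81] Rz [-0.002  0.002 -1.   ]
```

The green bottle was knocked to (0.531, 0.183) but still stands. I'll place orange first.

Call:
carry_out --series '[[[0,0,1,0,-0.7],[0,0,1,0,-0.7],[0,0,0.9,0,-0.7],[0,0,0.6,0,-0.7],[0,0,0.3,0,-0.7],[0,0,0.07,0,-0.7],[0,0,0,0,-0.7],[0,0,0,0,0.1]]]'

```text
time: 31.9
position: [0.4249, -0.1707, 0.2431]
tcp_rot: [3.138, -0.131, 0.003]
contact_force: [-0.1, -0.9, 0.5]
gripper_width: 0.47
finger_force: 0.0
```

Call:
carry_out --series '[[[0,0,0,0,0.1],[0,0,-0.5,0,0.1],[0,0,-0.9,0,0.1],[0,0,-1,0,0.1],[0,0,-1,0,0.1],[0,0,0,0,0.1],[0,0,0,0,0.1]]]'

```text
time: 32.6
position: [0.4246, -0.1707, 0.3283]
tcp_rot: [3.138, -0.132, 0.004]
contact_force: [0.2, -0.1, -0.1]
gripper_width: 0.55
finger_force: 0.0
```

Run:
```python
from h import *
a,caps,cells=look()
for c in caps:
  if c[1]>.15: go([*c,.241])
save("t3.png",cv2.resize(a[150:300,150:450],None,fx=2,fy=2))
```

```text
cap [ 0.5693 -0.2086] r 13.8 rgb [200  61  57]
cap [0.5316 0.1826] r 14.1 rgb [ 80 162  94]
cap [ 0.5056 -0.219 ] r 13.3 rgb [179 146  65]
cap [0.4837 0.1978] r 14.0 rgb [ 61 100 172]
caddy [ 0.4968 -0.1872] [203. 139.] 13.9
[[[0.4239, -0.1705], [0.4887, -0.1545], [0.5534, -0.1385]], [[0.4401, -0.236], [0.5049, -0.22], [0.5696, -0.204]]]
pos [ 0.4242 -0.1704  0.3271] q6 1.1 turn 0 units [  3.09 -14.43   3.44] Rz [ 0. -0. -1.]
pos [ 0.4242 -0.1704  0.3271] q6 1.1 turn 0 units [  1.14 -14.88   3.44] Rz [ 0. -0. -1.]
```

View pics/t3.png

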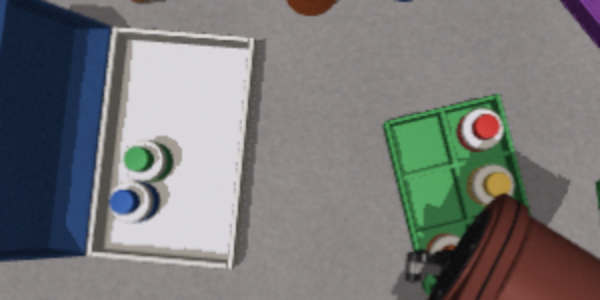

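Green and blue stand upright side by side in the box at about (160, 140) and (200, 130). The red and yellow caps stand in the caddy's right column. Green next.

Call:
carry_out --series '[[[0.206,-0.962,0,0,0.1],[0.206,-0.962,0,0,0.1],[0.206,-0.962,0,0,0.1],[0.206,-0.962,0,0,0.1],[0.206,-0.962,0,0,0.1],[0.206,-0.962,0,0,0.1],[0.206,-0.962,0,0,0.1],[0.206,-0.962,0,0,0.1]]]'

```text
time: 33.45
position: [0.4811, 0.0188, 0.3255]
tcp_rot: [-3.139, 0.132, 0.004]
contact_force: [0.1, 0.6, -0.1]
gripper_width: 0.553
finger_force: 0.0
```

Call:
carry_out --series '[[[0.206,-0.962,0,0,0.1],[0.206,-0.962,0,0,0.1],[0.206,-0.962,0,0,0.1],[0.206,-0.962,0,0,0.1],[0.206,-0.962,0,0,0.1],[0.206,-0.962,0,0,0.1],[0.206,-0.962,0.1,0,0.1],[0,0,0.9,0,0.1]]]'

```text
time: 34.25
position: [0.5328, 0.185, 0.3032]
tcp_rot: [-3.137, 0.128, -0.006]
contact_force: [0.7, -0.5, -0.2]
gripper_width: 0.549
finger_force: 0.0
```

Call:
carry_out --series '[[[0,0,0.9,0,0.1],[0,0,0.7,0,0.1],[0,0,0.5,0,0.1],[0,0,0.3,0,0.1],[0,0,0,0,0.1],[0,0,0,0,-0.7],[0,0,0,0,-0.7],[0,0,0,0,-0.7]]]'

```text
time: 35.05
position: [0.5319, 0.1826, 0.2429]
tcp_rot: [-3.138, 0.132, -0.002]
contact_force: [-0.3, -0.3, -0.2]
gripper_width: 0.313
finger_force: 39.4
```

Call:
carry_out --series '[[[0,0,0,0,-0.7],[0,0,-0.5,0,-0.7],[0,0,-1,0,-0.7],[0,0,-1,0,-0.7],[0,0,-1,0,-0.7],[0,0,-1,0,-0.7],[0,0,0,0,-0.7],[0,0,0,0,-0.7]]]'

```text
time: 35.85
position: [0.5316, 0.1825, 0.3552]
tcp_rot: [-3.138, 0.132, -0.002]
contact_force: [-0.0, -0.2, -1.6]
gripper_width: 0.314
finger_force: 39.6
```

Run:
```python
from h import *
a,caps,cells=look()
go([*cells[0,2],.241])
```

```text
cap [ 0.5697 -0.2088] r 13.8 rgb [202  63  58]
cap [ 0.5051 -0.2195] r 13.4 rgb [217 215  96]
cap [0.4832 0.198 ] r 14.4 rgb [ 62 101 173]
cap [ 0.4394 -0.2332] r 13.9 rgb [53 49 49]
cap [ 0.4246 -0.1704] r 14.0 rgb [211 133  75]
caddy [ 0.4967 -0.1871] [203. 139.] 14.0
[[[0.4238, -0.1705], [0.4886, -0.1544], [0.5533, -0.1383]], [[0.4401, -0.236], [0.5049, -0.2199], [0.5696, -0.2038]]]
pos [0.5312 0.1824 0.3539] q6 1.85 turn 0 units [ 1.96 12.71  4.52] Rz [-0.001 -0.    -1.   ]
```

Call:
carry_out --series '[[[0.15,0.978,0,0,-0.7],[0.15,0.978,0,0,-0.7],[0.15,0.978,0,0,-0.7],[0.15,0.978,0,0,-0.7],[0.15,0.978,0,0,-0.7],[0.15,0.978,0,0,-0.7],[0.15,0.978,0,0,-0.7],[0.15,0.978,0,0,-0.7]]]'

```text
time: 36.7
position: [0.5443, -0.0158, 0.3523]
tcp_rot: [-3.138, 0.132, 0.006]
contact_force: [-0.0, 0.0, -1.2]
gripper_width: 0.312
finger_force: 39.6
```

Call:
carry_out --series '[[[0.15,0.978,0,0,-0.7],[0.15,0.978,0,0,-0.7],[0.15,0.978,0,0,-0.7],[0.15,0.978,0,0,-0.7],[0.15,0.978,0.4,0,-0.7],[0,0,0.2,0,-0.7],[0,0,0,0,-0.7]]]'

```text
time: 37.4
position: [0.5525, -0.1383, 0.3366]
tcp_rot: [-3.137, 0.134, 0.008]
contact_force: [0.3, 0.2, -1.0]
gripper_width: 0.316
finger_force: 39.8
```

Run:
```python
from h import *
a,caps,cells=look()
go([*cells[0,2],.242])
```

```text
cap [ 0.5052 -0.2198] r 13.5 rgb [189 155  70]
cap [0.4832 0.1981] r 14.2 rgb [ 66 107 182]
cap [ 0.4418 -0.2266] r 11.4 rgb [49 46 45]
cap [ 0.4242 -0.171 ] r 14.0 rgb [173  92  53]
caddy [ 0.4766 -0.192 ] [163. 138.] 13.8
[[[0.4037, -0.1751], [0.4685, -0.1592], [0.5333, -0.1434]], [[0.4198, -0.2407], [0.4846, -0.2248], [0.5494, -0.2089]]]
pos [ 0.5528 -0.1378  0.3375] q6 1.27 turn 0 units [-0.74  0.29  3.82] Rz [-0.004  0.002 -1.   ]
```

Call:
carry_out --series '[[[0,0,1,0,-0.7],[0,0,1,0,-0.7],[0,0,0.9,0,-0.7],[0,0,0.6,0,-0.7],[0,0,0.3,0,-0.7],[0,0,0.07,0,-0.7],[0,0,0,0,-0.7],[0,0,0,0,0.1]]]'

```text
time: 38.25
position: [0.5542, -0.1385, 0.2441]
tcp_rot: [3.138, -0.132, 0.004]
contact_force: [-0.4, -0.0, -0.1]
gripper_width: 0.467
finger_force: 0.0
```

Call:
carry_out --series '[[[0,0,0,0,0.1],[0,0,-0.5,0,0.1],[0,0,-0.9,0,0.1],[0,0,-1,0,0.1],[0,0,-1,0,0.1],[0,0,0,0,0.1],[0,0,0,0,0.1]]]'

```text
time: 38.95
position: [0.5538, -0.1385, 0.3293]
tcp_rot: [3.138, -0.132, 0.004]
contact_force: [-0.6, -1.0, 0.2]
gripper_width: 0.551
finger_force: 0.0
```

Run:
```python
from h import *
a,caps,cells=look()
for c in caps:
  if c[1]>.15: go([*c,.241])
```

```text
cap [ 0.5051 -0.2196] r 13.3 rgb [189 154  70]
cap [0.4833 0.1978] r 14.1 rgb [ 66 106 182]
cap [ 0.424  -0.1707] r 13.9 rgb [172  92  53]
caddy [ 0.4532 -0.1664] [150. 147.] 78.1
[[[0.4064, -0.2247], [0.4202, -0.1595], [0.434, -0.0942]], [[0.4725, -0.2387], [0.4862, -0.1734], [0.5, -0.1082]]]
pos [ 0.5533 -0.1383  0.3279] q6 1.27 turn 0 units [ -3.92 -13.16   3.47] Rz [ 0. -0. -1.]
```

Call:
carry_out --series '[[[-0.28,-0.94,0,0,0],[-0.28,-0.94,0,0,0],[-0.28,-0.94,0,0,0],[-0.28,-0.94,0,0,0],[-0.28,-0.94,0,0,0],[-0.28,-0.94,0,0,0],[-0.28,-0.94,0,0,0],[-0.28,-0.94,0,0,0]]]'

```text
time: 39.8
position: [0.5126, 0.0546, 0.3262]
tcp_rot: [-3.139, 0.132, 0.004]
contact_force: [0.5, 0.5, 0.2]
gripper_width: 0.505
finger_force: 0.0
```

Call:
carry_out --series '[[[-0.28,-0.94,0,0,0],[-0.28,-0.94,0,0,0],[-0.28,-0.94,0,0,0],[-0.28,-0.94,0,0,0],[-0.28,-0.94,0,0,0],[-0.28,-0.94,0.1,0,0],[0,0,0.5,0,0],[0,0,0.7,0,0]]]'

```text
time: 40.6
position: [0.4832, 0.1981, 0.2943]
tcp_rot: [3.139, -0.129, 0.0]
contact_force: [0.9, -0.6, -0.1]
gripper_width: 0.499
finger_force: 0.0
```

Call:
carry_out --series '[[[0,0,0.8,0,0],[0,0,0.6,0,0],[0,0,0.5,0,0],[0,0,0.25,0,0],[0,0,0,0,0],[0,0,0,0,-0.7],[0,0,0,0,-0.7],[0,0,0,0,-0.7]]]'

```text
time: 41.4
position: [0.4837, 0.1978, 0.2421]
tcp_rot: [-3.139, 0.132, -0.002]
contact_force: [0.3, 0.2, -1.2]
gripper_width: 0.311
finger_force: 39.4
```

Call:
carry_out --series '[[[0,0,0,0,-0.7],[0,0,-0.5,0,-0.7],[0,0,-1,0,-0.7],[0,0,-1,0,-0.7],[0,0,-1,0,-0.7],[0,0,-1,0,-0.7],[0,0,0,0,-0.7],[0,0,0,0,-0.7]]]'

```text
time: 42.2
position: [0.4835, 0.1978, 0.3547]
tcp_rot: [-3.138, 0.132, -0.003]
contact_force: [-1.3, 0.9, -2.0]
gripper_width: 0.313
finger_force: 39.6
```

Run:
```python
from h import *
a,caps,cells=look()
go([*cells[0,1],.241])
save("t4.png",cv2.resize(a[150:300,150:450],None,fx=2,fy=2))
```

```text
cap [ 0.5693 -0.2091] r 14.2 rgb [201  62  57]
cap [ 0.5541 -0.1386] r 13.8 rgb [ 81 162  95]
cap [ 0.5051 -0.2193] r 13.4 rgb [217 215  96]
cap [ 0.4393 -0.233 ] r 14.0 rgb [53 49 49]
cap [ 0.4243 -0.1707] r 13.8 rgb [210 134  75]
caddy [ 0.4968 -0.1872] [204. 139.] 13.9
[[[0.4239, -0.1705], [0.4887, -0.1544], [0.5534, -0.1384]], [[0.4402, -0.236], [0.5049, -0.22], [0.5697, -0.2039]]]
pos [0.4831 0.1977 0.3534] q6 1.89 turn 0 units [ 1.41 14.01  4.5 ] Rz [-0.001 -0.    -1.   ]
```

View pics/t4.png

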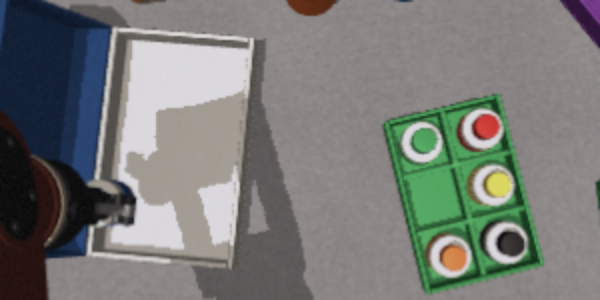

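All five placed bottles stand upright in their cells; the middle left cell at about (195, 433) is free for blue.

Call:
carry_out --series '[[[0.094,0.934,0,0,-0.7],[0.094,0.934,0,0,-0.7],[0.094,0.934,0,0,-0.7],[0.094,0.934,0,0,-0.7],[0.094,0.934,0,0,-0.7],[0.094,0.934,0,0,-0.7],[0.094,0.934,0,0,-0.7],[0.094,0.934,0,0,-0.7]]]'

```text
time: 43.05
position: [0.4857, 0.0092, 0.352]
tcp_rot: [-3.138, 0.132, 0.005]
contact_force: [0.5, 0.1, -1.5]
gripper_width: 0.313
finger_force: 39.7
```

Call:
carry_out --series '[[[0.094,0.934,0,0,-0.7],[0.094,0.934,0,0,-0.7],[0.094,0.934,0,0,-0.7],[0.094,0.934,0,0,-0.7],[0.094,0.934,0,0,-0.7],[0.094,0.934,0,0,-0.7],[0.094,0.934,0,0,-0.7],[0,0,0.2,0,-0.7]]]'

```text
time: 43.85
position: [0.4888, -0.1564, 0.3478]
tcp_rot: [3.138, -0.136, -0.002]
contact_force: [0.1, 1.7, -0.5]
gripper_width: 0.313
finger_force: 39.8
```

Call:
carry_out --series '[[[0,0,0,0,-0.7]]]'

```text
time: 43.95
position: [0.4884, -0.1541, 0.3466]
tcp_rot: [-3.137, 0.134, 0.006]
contact_force: [-0.3, 0.6, -2.0]
gripper_width: 0.315
finger_force: 39.8
```

Run:
```python
from h import *
a,caps,cells=look()
go([.4887,-.1544,.242])
```

```text
cap [ 0.5542 -0.1388] r 13.9 rgb [ 81 164  95]
cap [ 0.4242 -0.1707] r 13.8 rgb [167  88  51]
caddy [ 0.4964 -0.1866] [204. 138.] 13.6
[[[0.4236, -0.1695], [0.4884, -0.1538], [0.5533, -0.1381]], [[0.4395, -0.2351], [0.5044, -0.2194], [0.5692, -0.2037]]]
pos [ 0.4885 -0.1536  0.3471] q6 1.2 turn 0 units [0.02 0.04 4.2 ] Rz [-0.003  0.002 -1.   ]
```

Call:
carry_out --series '[[[0,0,1,0,-0.7],[0,0,1,0,-0.7],[0,0,1,0,-0.7],[0,0,0.7,0,-0.7],[0,0,0.4,0,-0.7],[0,0,0.15,0,-0.7],[0,0,0,0,-0.7],[0,0,0,0,0.1]]]'

```text
time: 44.8
position: [0.4897, -0.1543, 0.2438]
tcp_rot: [3.138, -0.131, 0.003]
contact_force: [-0.4, 0.3, -0.1]
gripper_width: 0.468
finger_force: 0.0
```

Call:
carry_out --series '[[[0,0,0,0,0.1],[0,0,-0.5,0,0.1],[0,0,-0.9,0,0.1],[0,0,-1,0,0.1],[0,0,-1,0,0.1],[0,0,-1,0,-0.3],[0,0,-1,0,-0.3],[0,0,-1,0,-0.3]]]'

```text
time: 45.6
position: [0.489, -0.1542, 0.4055]
tcp_rot: [3.138, -0.132, 0.003]
contact_force: [0.1, 0.4, 0.7]
gripper_width: 0.349
finger_force: 0.0
```

Call:
carry_out --series '[[[0,0,-1,0,-0.3],[0,0,-1,0,-0.3],[0,-1,-1,0,-0.3],[0,-1,0,0,-0.3],[0,-1,0,0,-0.3],[0,-1,0,0,-0.3],[0,-1,0,0,-0.3],[0,-1,0,0,-0.3]]]'

```text
time: 46.4
position: [0.5014, -0.0038, 0.4795]
tcp_rot: [3.139, -0.132, 0.004]
contact_force: [-0.1, 0.3, 0.6]
gripper_width: 0.345
finger_force: 0.0
```

Run:
```python
from h import *
a,caps,cells=look()
go([.5675,.347,.392],85.3)
W=cloud("top",vision.capture("top")[1]); w=W.reshape(-1,3)
w=w[(w[:,1]>.24)&(w[:,1]<.42)&(w[:,0]>.42)&(w[:,0]<.7)&(w[:,2]>.222)&(w[:,2]<.26)]
print(len(w), rect(w[:,:2]) if len(w)>10 else "", w.max(0))
save("t5.png",cv2.resize(a[90:310,120:460],None,fx=2,fy=2))
```

```text
cap [ 0.5695 -0.209 ] r 13.7 rgb [219  68  63]
cap [ 0.5542 -0.1388] r 13.9 rgb [ 57 117  68]
cap [ 0.5051 -0.2197] r 13.4 rgb [229 228 105]
cap [ 0.4896 -0.1547] r 13.7 rgb [ 68 111 189]
cap [ 0.4395 -0.2328] r 13.9 rgb [58 54 55]
cap [ 0.4243 -0.1707] r 13.9 rgb [225 146  82]
caddy [ 0.4967 -0.1873] [204. 139.] 14.0
[[[0.4238, -0.1707], [0.4885, -0.1546], [0.5533, -0.1385]], [[0.4401, -0.2362], [0.5048, -0.2201], [0.5696, -0.204]]]
pos [ 0.5015 -0.0011  0.4795] q6 1.49 turn -0.0 units [  1.48 -14.08   3.54] Rz [ 0.002  0.002 -1.   ]
390 (array([0.56496368, 0.34489487]), array([ 15.17593956, 120.06166077]), 84.58788299560547) [0.62509275 0.35439274 0.24401485]
```

View pics/t5.png

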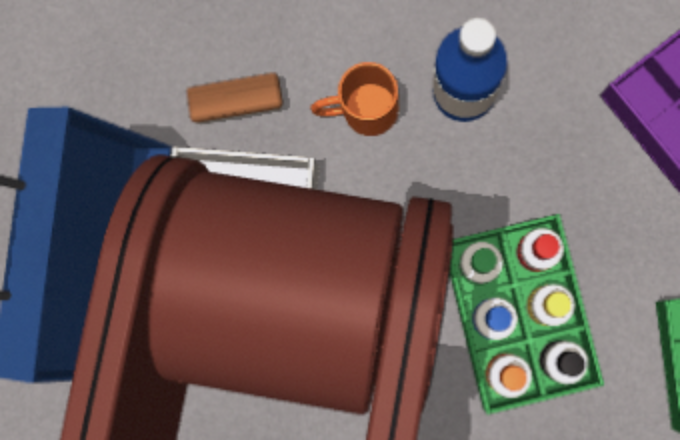

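All six bottles stand in the caddy, one to a cell, and the bystanders have not moved. The handle bar is at about (0.566, 0.346), so I'll approach it from above.

Call:
carry_out --series '[[[0.097,-0.94,0,0,-0.3],[0.097,-0.94,0,0,-0.3],[0.097,-0.94,0,0,-0.3],[0.097,-0.94,0,0,-0.3],[0.097,-0.94,0,0,-0.3],[0.097,-0.94,0,0,-0.3],[0.097,-0.94,0,0,-0.3],[0.097,-0.94,0,0,-0.3]]]'

```text
time: 47.3
position: [0.537, 0.1811, 0.479]
tcp_rot: [3.139, -0.133, 0.002]
contact_force: [0.2, 0.5, 0.2]
gripper_width: 0.347
finger_force: 0.0
```

Call:
carry_out --series '[[[0.097,-0.94,0,0,-0.3],[0.097,-0.94,0,0,-0.3],[0.097,-0.94,0,0,-0.3],[0.097,-0.94,0,0,-0.3],[0.097,-0.94,0,0,-0.3],[0.097,-0.94,0,0,-0.3],[0.097,-0.94,0,0,-0.3],[0,0,0,0,-0.3]]]'

```text
time: 48.1
position: [0.5678, 0.3449, 0.4784]
tcp_rot: [-3.138, 0.129, -0.001]
contact_force: [-1.1, -0.3, -0.5]
gripper_width: 0.353
finger_force: 0.0
```

Run:
```python
from h import *
go([.566,.3465,.392],85.3)
C=cal("wrist"); a,D=vision.capture("wrist"); W=cloud("wrist",D,C)
w=W.reshape(-1,3); w=w[(abs(w[:,0]-.566)<.04)&(w[:,2]>.225)&(w[:,2]<.25)&(w[:,1]>.3)&(w[:,1]<.4)]
a_=np.radians(85.3); X=np.array([np.cos(a_),np.sin(a_)])
u=w[:,:2]@X-np.array([.566,.3465])@X
print(len(w),np.percentile(u,[1,10,50,90,99]).round(4),np.percentile(w[:,2],[5,50,95]))
save("w5.png",a)
```

```text
pos [0.5678 0.3449 0.4784] q6 2.08 turn -0.0 units [-0.08 -0.06  3.46] Rz [ 0.001  0.001 -1.   ]
1538 [-0.0031 -0.0016  0.0019  0.0059  0.0069] [0.23724029 0.23980672 0.24118   ]
```

View pics/w5.png

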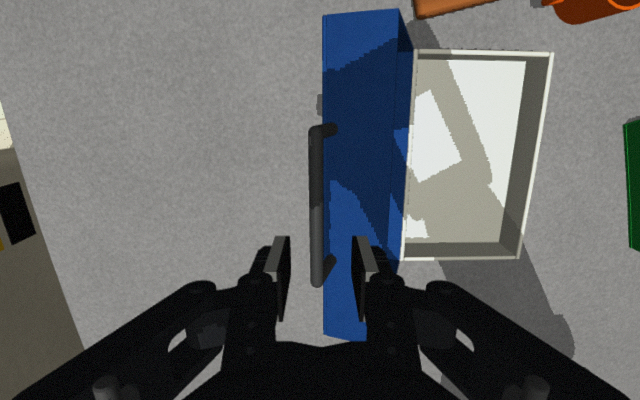

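The bar lies at column 317 between the fingers. I'll pinch it and swing the lid back along the arc.

Call:
carry_out --series '[[[0,-0.14,0.9,0,-0.3],[0,0,0.9,0,-0.3],[0,0,0.9,0,-0.3],[0,0,0.5,0,-0.3],[0,0,0.26,0,-0.3],[0,0,0,0,-0.3],[0,0,0,0,-1],[0,0,0,0,-1]]]' --squeeze 60

```text
time: 48.95
position: [0.5683, 0.3471, 0.3929]
tcp_rot: [-3.137, 0.132, -0.004]
contact_force: [0.3, 1.7, 1.1]
gripper_width: 0.092
finger_force: 58.4
```

Call:
carry_out --series '[[[0,0,0,0,-1],[0,0,0,0,-1],[0,0.2,-0.1,0,-1],[0,0.29,-0.16,0,-1]]]'

```text
time: 49.35
position: [0.5672, 0.3356, 0.3994]
tcp_rot: [-3.136, 0.13, -0.005]
contact_force: [2.8, 3.3, 2.6]
gripper_width: 0.094
finger_force: 58.6
```

Run:
```python
from h import *
s=st()
r0=np.hypot(.206,.046); f0=np.arctan2(.046,.206)
th=np.r_[1.84,np.arange(1.75,-.01,-.07),0]
u=r0*np.cos(th+f0); z=r0*np.sin(th+f0)
for t,x,y in np.c_[th[1:],np.diff(u)/.025, -np.diff(z)/.025].round(2): print(t.round(2),x,y)
X=np.array([.082,.9966]); p=np.array([.558,.2385])-u[0]*X; print(p,z[0]+.0555+.155)
```

```text
{'time': 49.35, 'q': [0.414, 0.303, 1.438, 0.001, 1.397, 2.068], 'position': [0.567, 0.336, 0.399], 'tcp_rot': [-3.136, 0.13, -0.005], 'contact_force': [2.797, 3.285, 2.557], 'gripper_width': 0.094, 'finger_force': 58.607}
1.75 0.69 -0.33
1.68 0.55 -0.21
1.61 0.57 -0.17
1.54 0.58 -0.13
1.47 0.58 -0.09
1.4 0.59 -0.05
1.33 0.59 -0.01
1.26 0.59 0.03
1.19 0.59 0.07
1.12 0.58 0.12
1.05 0.57 0.16
0.98 0.56 0.19
0.91 0.54 0.23
0.84 0.53 0.27
0.77 0.5 0.31
0.7 0.48 0.34
0.63 0.46 0.37
0.56 0.43 0.41
0.49 0.4 0.43
0.42 0.37 0.46
0.35 0.34 0.49
0.28 0.3 0.51
0.21 0.26 0.53
0.14 0.23 0.55
0.07 0.19 0.56
-0.0 0.15 0.57
0.0 -0.0 -0.0
[0.56612881 0.33729473] 0.39684615892939124
```

Call:
carry_out --series '[[[0,0.66,-0.26,0,-1],[0,0.55,-0.21,0,-1],[0,0.57,-0.17,0,-1],[0,0.58,-0.13,0,-1],[0,0.58,-0.09,0,-1],[0,0.59,-0.05,0,-1],[0,0.59,-0.01,0,-1],[0,0.59,0.03,0,-1]]]'

```text
time: 50.15
position: [0.5577, 0.2166, 0.4213]
tcp_rot: [-3.138, 0.132, -0.007]
contact_force: [7.3, 1.6, 0.6]
gripper_width: 0.087
finger_force: 62.7
```

Call:
carry_out --series '[[[0,0.59,0.07,0,-1],[0,0.58,0.12,0,-1],[0,0.57,0.16,0,-1],[0,0.56,0.19,0,-1],[0,0.54,0.23,0,-1],[0,0.53,0.27,0,-1],[0,0.5,0.31,0,-1],[0,0.48,0.34,0,-1]]]'

```text
time: 50.95
position: [0.5489, 0.1081, 0.3782]
tcp_rot: [-3.138, 0.133, -0.008]
contact_force: [11.6, 3.5, -2.5]
gripper_width: 0.093
finger_force: 60.8
```

Run:
```python
from h import *
s=st(); go([.5412,.0332,.2598])
```

```text
{'time': 50.95, 'q': [0.053, 0.083, 1.731, 0.0, 1.322, 1.709], 'position': [0.549, 0.108, 0.378], 'tcp_rot': [-3.138, 0.133, -0.008], 'contact_force': [11.566, 3.521, -2.459], 'gripper_width': 0.093, 'finger_force': 60.781}
pos [0.5489 0.1081 0.3782] q6 1.71 turn 0 units [-0.08  3.02  4.73] Rz [ 0.005  0.001 -1.   ]
```

Call:
carry_out --series '[[[0,0.46,0.37,0,-1],[0,0.43,0.41,0,-1],[0,0.4,0.43,0,-1],[0,0.37,0.46,0,-1],[0,0.34,0.49,0,-1],[0,0.3,0.51,0,-1],[0,0.26,0.53,0,-1],[0,0.23,0.5,0,-1]]]'

```text
time: 51.75
position: [0.5434, 0.0397, 0.2854]
tcp_rot: [-3.136, 0.133, -0.01]
contact_force: [11.3, 9.4, -3.7]
gripper_width: 0.09
finger_force: 58.4
```

Call:
carry_out --series '[[[0,0.15,0.5,0,-1],[0,0.1,0.45,0,-1],[0,0.02,0.1,0,-1],[0,0,0,0,-0.6],[0,0,0,0,-0.3],[0,0,0,0,-0.3]]]'

```text
time: 52.35
position: [0.5407, 0.0325, 0.2582]
tcp_rot: [3.138, -0.132, -0.003]
contact_force: [0.1, 0.0, 0.2]
gripper_width: 0.351
finger_force: 0.0
```

Call:
carry_out --series '[[[0,0,-0.6,0,-0.3],[0,0,-1,0,-0.3],[0,0,-1,0,-0.3],[0,0,-1,0,-0.3],[0,0,-1,0,-0.3],[-0.3,0.9,-1,0,-0.3],[-0.3,0.9,-0.6,0,-0.3],[-0.3,0.9,0,0,-0.3]]]'

```text
time: 53.15
position: [0.5135, -0.0333, 0.4182]
tcp_rot: [3.138, -0.131, 0.009]
contact_force: [-0.0, 0.3, -0.1]
gripper_width: 0.349
finger_force: 0.0
```

Call:
carry_out --series '[[[-0.3,1,0,0,-0.3],[-0.3,1,0,0,-0.3],[-0.3,1,0,0,-0.3],[-0.3,1,0,0,-0.3],[-0.3,1,0,0,-0.3],[-0.3,1,0,0,-0.3],[-0.3,1,0,0,-0.3],[-0.3,1,0,0,-0.3]]]'

```text
time: 53.95
position: [0.436, -0.2277, 0.415]
tcp_rot: [3.138, -0.132, 0.001]
contact_force: [0.2, 0.0, -0.1]
gripper_width: 0.348
finger_force: 0.0
```

Call:
carry_out --series '[[[-0.3,1,0,0,-0.3],[-0.3,1,0,0,-0.3],[-0.3,1,0,0,-0.3],[-0.3,1,0,0,-0.3],[-0.3,1,0,0,-0.3],[-0.3,1,0,0,-0.3],[-0.3,1,0,0,-0.3],[-0.3,1,0,0,-0.3]]]'

```text
time: 54.75
position: [0.3595, -0.4219, 0.415]
tcp_rot: [3.138, -0.132, 0.0]
contact_force: [1.2, -0.3, 0.8]
gripper_width: 0.349
finger_force: 0.0
```

Run:
```python
from h import *
st()
a,caps,cells=look()
W=cloud("top",vision.capture("top")[1])
w=W[160:290,190:268].reshape(-1,3); w=w[w[:,2]>.07]; print("lid z",np.percentile(w[:,2],[5,50,95]))
for s0 in(.1,.14,.19,.22):
    m=abs(w[:,1]-s0)<.01; print(s0,np.median(w[m,2]).round(4))
save("t6.png",cv2.resize(a[80:320,150:520],None,fx=2,fy=2))
```

```text
{'time': 54.75, 'q': [-1.007, 0.045, 1.701, -0.0, 1.396, 0.648], 'position': [0.359, -0.422, 0.415], 'tcp_rot': [3.138, -0.132, 0.0], 'contact_force': [1.239, -0.338, 0.767], 'gripper_width': 0.349, 'finger_force': 0.0}
cap [0.64   0.0601] r 35.5 rgb [12 21 36]
cap [0.5426 0.0671] r 49.9 rgb [12 22 37]
cap [ 0.5693 -0.2086] r 13.9 rgb [187  56  52]
cap [ 0.5541 -0.1386] r 13.8 rgb [ 75 150  88]
cap [ 0.5051 -0.2196] r 13.4 rgb [200 198  88]
cap [ 0.4899 -0.1545] r 13.8 rgb [ 58  94 161]
cap [0.445  0.0754] r 37.0 rgb [12 22 38]
cap [ 0.4393 -0.2333] r 14.0 rgb [48 44 45]
cap [ 0.4243 -0.1708] r 13.9 rgb [194 123  69]
caddy [ 0.4968 -0.1873] [203. 139.] 13.9
[[[0.424, -0.1705], [0.4888, -0.1545], [0.5535, -0.1385]], [[0.4402, -0.236], [0.5049, -0.22], [0.5697, -0.2041]]]
lid z [0.10750047 0.11040133 0.11298607]
0.1 0.1106
0.14 0.1107
0.19 0.1106
0.22 0.1098
```

View pics/t6.png

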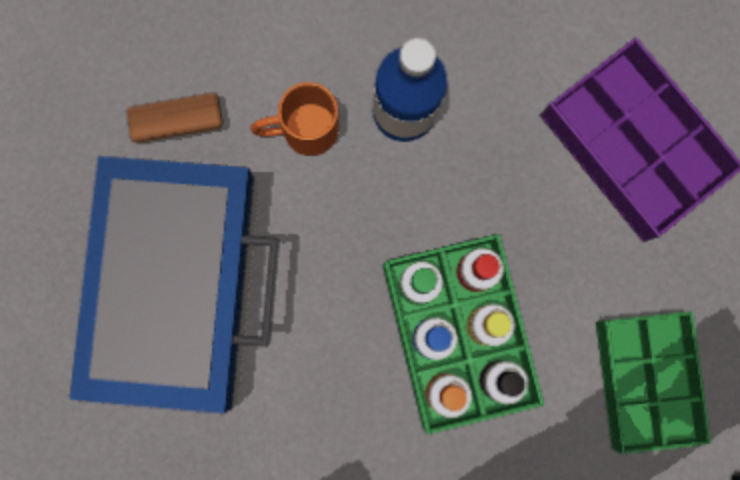

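The lid lies flat and shut (its top is at z 0.110 m all over). All six bottles stand in their own cells, the bystanders are undisturbed and the arm is clear. Handing in.

```bash
python3 -c "
from h import *
print(job.close_job())"
```

```text
the job is handed in; nothing more can be done
None
```

The job is handed in: all six bottles stand upright in the larger green caddy, one to a cell, the box's lid is shut again, and the mug, detergent bottle and brush were not disturbed (about 55 s of the 210 s used).

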